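# Index the rotary table to its next notch

## Task

Press the black indexing plunger of the small rotary table down with the fingertips and, keeping it pressed, swing it round counterclockwise (seen from above) to the very next notch, then let go so that it springs up and locks there. Only press and push, do not pinch the plunger; do not touch the brass ring, which must stay lying on the table, and leave the things beside it alone.

Things in the scene. Friction and masses are not known exactly. Their poses are not given: they have to be found in the camera images.
- plunger_top (a point): Floor centre of the dished press head of the plunger, 86 mm above the bench at rest. The head is a round black button, 48 mm across; the dish is 42 mm wide, 3 mm deep (rim 3 mm above this point). Axes: z up, x to the table's axis. It is on a sprung upright shaft in an arm of the turntable, 86 mm from the table's axis, turns with it and is the highest part of the device.
- plunger (a joint): How far the plunger is pressed down, m: 0 = up, 0.011 = bottomed; the spring pushes back with 3 N at first, 9 N at the bottom. Under 0.007 its cross pin (10 mm thick) sits in a notch (12 mm wide) and locks the table; from 0.008 on the table is free. Let go between notches it stays at about 0.007; let go within 2 degrees of a notch it centres itself and springs up.
- turntable (a joint): Angle of the turntable, rad: 0 at the start, in the first notch; grows counterclockwise seen from above. Six notches, 60 degrees apart: the next one counterclockwise is at 1.047. Light friction, about 1 N sideways at the plunger; it stays where it is left.
- table_axis (a point): Centre of the turntable's top face, on its upright axis of turning, 56 mm above the bench. The table is an aluminium disc, 122 mm across, with the arm that carries the plunger; below it is the fixed steel index plate, 160 mm across, with six notches in its rim, on a grey foot bolted down. Its x axis points away from the plunger.
- next_notch (a point): Fixed point above the next notch counterclockwise, 86 mm from the axis and 86 mm above the bench: where plunger_top is when the table is locked there.
- bezel_center (a point): Centre of the brass bezel ring, the work: 64 mm outside, 37 mm bore, 8 mm thick, lying loose and flat on the turntable round a 33 mm spigot; this point is half-way up, 60 mm above the bench. Rides round with the table; not to be touched.
- plaster_block: A loose white plaster block 48x71x42 mm, lying on the bench beside the work; origin at the centre of its underside. Not to be disturbed.
- wax_block: A loose green carving-wax block 32x61x18 mm, lying on the bench beside the work; origin at the centre of its underside. Not to be disturbed.
- pliers_grey: A loose small pliers with grey handles lying flat, 128x51x10 mm, lying on the bench beside the work; origin at the centre of its underside. Not to be disturbed.
- charcoal_block: A loose black charcoal block 45x71x22 mm, lying on the bench beside the work; origin at the centre of its underside. Not to be disturbed.
- bezel: The brass bezel ring itself; origin at the centre of its underside (4 mm under bezel_center).
- hang_pole: Fixed upright steel post, 20 mm thick and 1 m tall, right of the work; origin at its foot. An obstacle: coming from the far right, draw the arm in close to the base before swinging past it.

How it is judged (in metres and radians):
On the way, in this order (a step that is already met when the one before it is completed fails the run):
1. the plunger is pressed in while the table is still at its first notch (value of joint plunger above 0.007 m and value of joint turntable between -0.1 and 0.1 rad), for 0.1 s.
2. the table is swung counterclockwise, on the way to the next notch, the plunger in (value of joint turntable above 0.3 rad and value of joint plunger above 0.005 m), for 0.1 s.
At the end, for the whole second after the job is handed in: The table stands still in the next notch counterclockwise (1.047 rad within 0.03, the plunger within 4 mm of the point over that notch), the plunger has sprung up (pressed less than 2 mm), and the brass ring still lies flat round its spigot (value of joint turntable between 1.0172 and 1.0772 rad and value of joint plunger below 0.002 m and velocity of joint turntable between -0.05 and 0.05 rad/s and horizontal distance between plunger_top and next_notch below 0.004 m and distance between bezel_center and table_axis below 0.008 m and angle between bezel_center's own z axis and vertical below 0.08 rad); the robot touches nothing.
It fails at once if the table is turned more than 20 degrees past the next notch, or backwards by more than 15 degrees (value of joint turntable above 1.4 rad or value of joint turntable below -0.26 rad).
It fails at once if the plunger head is taken between the fingers (grasp point down at the head) (z of the grasp point in the frame of plunger_top below 0.004 m and horizontal distance between the grasp point and plunger_top below 0.025 m).
It fails at once if the brass ring is touched by the robot or lifted (contact force between any of the fingers, the arm and bezel above 0.5 N or z of bezel_center in the frame of table_axis above 0.012 m).
It fails at once if a thing beside the work is moved by more than 2 cm (distance of any of plaster_block, wax_block, pliers_grey, charcoal_block from where it was at the start of the episode above 0.02 m).
It also fails if it takes over 38 s, if anything falls off the work surface, if the arm or the gripper's body presses on something with over 40 N, if the wrist force passes 120 N, or if a joint passes its speed limit or range.

## Robot

A 7-joint arm with a two-finger parallel gripper is mounted at the origin on a cart in front of the work surface, level with it; the furniture and walls round the work are solid. World frame = base frame: x ahead of the robot, y to its left, z up, the work surface at z = 0. Lengths are in mm, angles in rad, forces in N, time in s.
With the tool pointing down it reaches from about 400 to 850 mm from the base axis. Payload 4.4 kg.
Tool frame: the origin (TCP) lies at the very end of the fingers, on their centre line; the grasp point (between the pads) lies grip_point_offset behind it (grip_point_offset is the distance from the TCP to the grasp point, in mm); z points along the fingers, y is the direction in which the jaws open and shut (so a half turn about z gives the same grasp; the last joint's range is limited). The gripper opens to 94 mm and grips with 3 to 60 N. Pads are 16 mm wide; open, the fingers measure 119 mm over their backs; the gripper's body (75 mm by 177 mm) begins 78 mm behind the grasp point.
Start: joints at [-1.32, 0.628, 0.038, 1.517, -0.027, 0.996, -0.02], TCP at [202.467, 617.678, 169.978] pointing down, gripper open.
Joint ranges: [-3.06, 3.06], [-0.37, 2.12], [-1.25, 1.32], [0.18, 2.47], [-1.1, 4.24], [0.23, 1.98], [-2.94, 2.94]. Speed limits (rad/s): [2.57, 2.57, 3.14, 3.14, 3.14, 3.14, 3.14].

## Interface

Orientations are given as a rotation vector (axis times angle).
In Python, from plant import move_pose, servo_line, goto_joints, move_gripper, hold, ik, get_image, PlanningError, close_job, current_time, current_q, current_joint_velocities, current_joint_torque, current_ee_pos, current_ee_rot, current_ft_force, current_torque, current_width, grip_point_offset gives the robot as it stands. Calls block until the motion is done:
- move_pose(position, orientation): joint-space move of the TCP to a pose.
- servo_line(position, rotation=None, velocity=150): straight line of the TCP; rotation=None keeps the orientation; velocity is the mean speed in mm/s.
- goto_joints(angles): joint-space move.
- move_gripper(opening): finger opening in mm; the grip force is fixed at half the most; returns when the fingers have stopped.
- hold(seconds).
- ik(position, orientation): joint angles nearest the present ones, or None.
- get_image(name): name is "scene" or "top"; returns a dict with "color" (420x560x3 uint8, red, green, blue), "fx", "fy", "cx", "cy" (pixels), "k1" (the pictures are not rectified: a ray, as slopes to the right and down, at radius r is drawn at 1 + k1 r^2 times it, then the intrinsics apply), "world_from_camera" (4x4, takes a point from camera to world coordinates). Camera axes: x right, y down, z forward; pixel columns grow to the right and rows downward; lengths in mm; the calibration is good to about 2 mm. A picture is of the moment at which its call begins. There is no depth.
A pose or a line that the arm cannot do raises PlanningError and nothing moves.
- close_job(): hands the job in, once; it reports no verdict.
Readings, each from a call of its own:
- current_time(): time.
- current_q(): joint angles.
- current_joint_velocities(): joint speeds.
- current_joint_torque(): joint torques, N m.
- current_ee_pos(): TCP position.
- current_ee_rot(): TCP orientation.
- current_ft_force(): force on the tool from outside, world axes, zero at the start.
- current_torque(): the same for the moment, N m.
- current_width(): finger opening in mm.
Only numpy, scipy, OpenCV 4.12 (cv2) and the standard library are available. Lean on these libraries where they do the work, as an engineer would, in place of code of your own. Each camera call takes 0.05 s, during which the arm holds its last target. There are 200 camera calls.

## Working session

There is one attempt and no reset: what is moved stays moved. The work goes in short steps, each a Python script; the robot and the scene stay as the last script left them, time stands still between calls to the robot, and variables do not carry over. Pictures are saved under pics/ and viewed, about 8 in all and at most 12, crops included, and the job is handed in when it is done.

```bash
mkdir -p pics; ls; python3 - <<'E'
from plant import *
import cv2,numpy as np
for n in("scene","top"):
    im=get_image(n);cv2.imwrite(f"pics/{n}0.png",cv2.cvtColor(im["color"],cv2.COLOR_RGB2BGR))
    print(n,im["fx"],im["fy"],im["cx"],im["cy"],im["k1"],np.round(im["world_from_camera"],3).tolist())
print(current_time(),current_ee_pos(),current_ee_rot(),current_width(),grip_point_offset() if callable(grip_point_offset) else grip_point_offset)
E
```

```text
pics
scene 397.43773696342697 397.43773696342697 278.35108176940474 208.98856976314204 -0.11479671128872028 [[0.789, -0.408, 0.46, 4.968], [-0.614, -0.498, 0.612, -842.854], [-0.021, -0.765, -0.643, 877.653], [0.0, 0.0, 0.0, 1.0]]
top 385.76907964279565 385.76907964279565 277.94442580970946 211.52612073932684 -0.07000667928772619 [[-0.004, -0.996, 0.095, 465.274], [-1.0, 0.004, 0.001, -82.946], [-0.002, -0.095, -0.996, 1124.292], [0.0, 0.0, 0.0, 1.0]]
0.1 [202.29950307 617.07260794 169.18283391] [-4.95568216e-01 -3.10207077e+00  2.48482746e-03] 93.79079959984755 18.8
```

View pics/scene0.png

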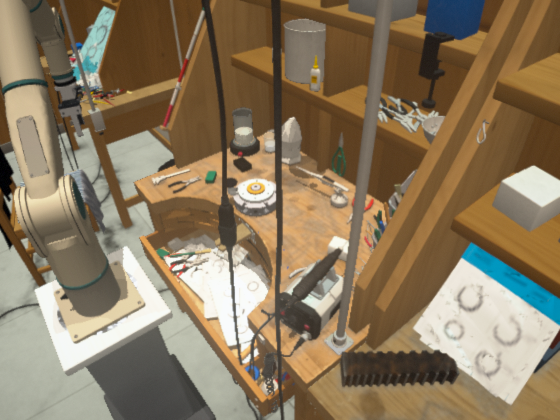

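View pics/top0.png

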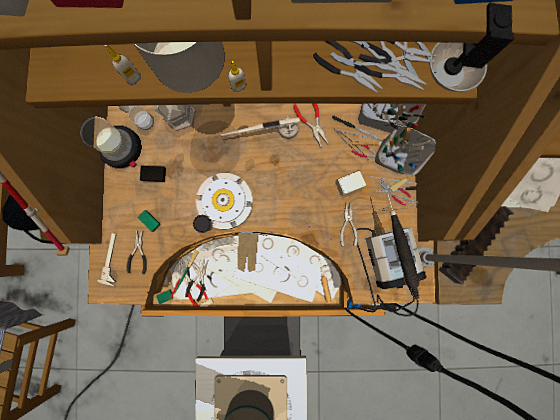

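The scene view shows the index table at about (257,192) with a black head at (231,186). In the top view the disc is at (224,200), the brass ring at its centre, and the black plunger head at (203,223), on the robot's side and to the left. The robot is clear of both.

```bash
cat > h.py <<'E'
import cv2,numpy as np
from plant import *
def ray(im,uv):
    K=np.array([[im["fx"],0,im["cx"]],[0,im["fy"],im["cy"]],[0,0,1]])
    p=cv2.undistortPoints(np.array([[uv]],float),K,np.array([im["k1"],0,0,0,0]))[0,0]
    T=np.array(im["world_from_camera"]);return T[:3,3],T[:3,:3]@np.array([p[0],p[1],1])
def onz(im,uv,z):
    o,d=ray(im,uv);return o+d*(z-o[2])/d[2]
def blobs(im,mask,box):
    x0,y0,x1,y1=box;m=np.zeros_like(mask);m[y0:y1,x0:x1]=mask[y0:y1,x0:x1]
    n,l,s,c=cv2.connectedComponentsWithStats(m.astype(np.uint8))
    return [(s[i,4],s[i,:4].tolist(),c[i]) for i in range(1,n) if s[i,4]>25]
E
python3 - <<'E'
from h import *
out=[]
for n,box,rb in(("top",(185,205,222,240),(190,165,258,235)),("scene",(215,170,245,200),(225,170,285,220))):
    im=get_image(n);c=im["color"];hsv=cv2.cvtColor(c,cv2.COLOR_RGB2HSV)
    for a,bb,ctr in blobs(im,hsv[...,2]<75,box): print(n,"black",a,bb,ctr,onz(im,ctr,88).round(1))
    m=(hsv[...,0]>15)&(hsv[...,0]<32)&(hsv[...,1]>120)&(hsv[...,2]>130)
    for a,bb,ctr in blobs(im,m,rb): print(n,"brass",a,bb,ctr,onz(im,ctr,62).round(1))
    x,y=(np.array(box[:2])+box[2:])//2
    x,y=(215,210) if n=="top" else (250,190)
    out.append(cv2.resize(cv2.cvtColor(c[y-50:y+50,x-50:x+50],cv2.COLOR_RGB2BGR),(400,400),interpolation=cv2.INTER_NEAREST))
cv2.imwrite("pics/crop1.png",np.hstack(out))
E
```

```text
top black 260 [193, 215, 19, 18] [202.02692308 223.39230769] [532.4 123.5  88. ]
top brass 59 [196, 165, 17, 7] [202.71186441 166.89830508] [692.9 129.4  62. ]
top brass 35 [214, 165, 12, 8] [219.05714286 167.48571429] [690.9  83.2  62. ]
top brass 203 [228, 165, 30, 31] [243.93103448 174.2955665 ] [671.1  13.3  62. ]
top brass 252 [212, 189, 22, 22] [222.55555556 199.58333333] [600.2  72.4  62. ]
top brass 36 [190, 194, 9, 13] [193.77777778 199.16666667] [601.7 152.9  62. ]
top brass 49 [252, 197, 6, 14] [254.59183673 202.7755102 ] [590.8 -16.8  62. ]
top brass 45 [190, 218, 7, 17] [192.13333333 228.08888889] [521.1 156.1  62. ]
top brass 282 [198, 222, 60, 13] [233.63120567 229.5070922 ] [516.9  40.9  62. ]
scene black 172 [222, 170, 14, 30] [226.50581395 184.40116279] [513.4 120.3  88. ]
scene brass 100 [247, 183, 18, 11] [255.41 188.5 ] [594.1  68.6  62. ]
scene brass 75 [233, 206, 18, 14] [240.10666667 214.28      ] [478.6 -10.6  62. ]
```

View pics/crop1.png

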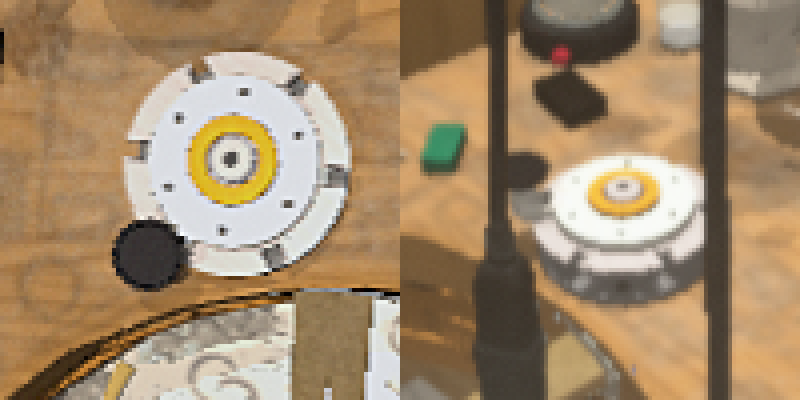

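Top view: the axis is at (600,72) and the plunger at (532,123), 85 mm apart where 86 is expected. The next notch counterclockwise therefore lies at roughly (521,38), and the notch seen at crop (275,257) agrees. Next I approach with closed fingers.

```bash
cat >> h.py <<'E'
AX=np.array([600.2,72.4]);P0=np.array([532.4,122.9])
TH0=np.arctan2(*(P0-AX)[::-1])
def pose(dth,z):
    "TCP pose over the plunger with the table turned by dth rad"
    t=TH0+dth;a=(np.deg2rad(73)+dth)/2
    return [*(AX+86*np.array([np.cos(t),np.sin(t)])),z],[np.pi*np.cos(a),np.pi*np.sin(a),0]
def st(s=""):print(s,round(current_time(),2),np.round(current_ee_pos(),1),"F",np.round(current_ft_force(),2),flush=True)
E
python3 - <<'E'
from h import *
move_gripper(0)
p,r=pose(0,200); print(p,ik(p,r),ik(*pose(1.05,75)))
move_pose(p,r);st("hover")
servo_line(pose(0,110)[0],velocity=120);hold(.3);st("low"); print(current_q().round(2) if hasattr(current_q(),'round') else current_q(),current_width())
im=get_image("scene");c=im["color"][125:225,190:310];t=get_image("top")["color"][140:260,150:270]
f=lambda c:cv2.resize(cv2.cvtColor(c,cv2.COLOR_RGB2BGR),(400,400))
cv2.imwrite("pics/low.png",np.hstack([f(c[:,:100]),f(t)]))
E
```

```text
[np.float64(531.2294769406964), np.float64(123.77184977131019), 200] [-0.63284825  0.48817192  0.52944017  1.78400791 -0.29571488  0.94897472
 -0.27691314] [-0.23597013  0.58980755  0.16233004  1.96702929 -0.16062517  0.59686577
  0.78580845]
hover 3.75 [531.  125.4 199.8] F [0.21 0.93 0.35]
low 4.95 [531.5 123.9 110.5] F [ 0.25  0.74 -0.65]
[-0.58  0.6   0.46  1.88 -0.38  0.75 -0.2 ] 0.7432072261086744
```

View pics/low.png

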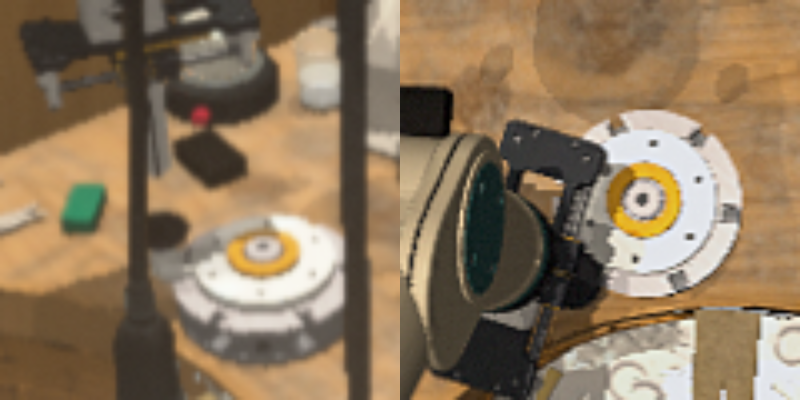

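The fingertips, at scene crop (160,175), are directly above the head at (165,228). In the top crop the gripper covers the head and stays clear of the ring. Now I press.

```bash
python3 - <<'E'
from h import *
servo_line(pose(0,92)[0],velocity=60)
for z in (88,86,84,82,80,78,77,76.5):
    servo_line(pose(0,z)[0],velocity=30);hold(.12);st(z)
    if current_ft_force()[2]>12: break
E
```

```text
88 5.9 [531.3 123.7  88.1] F [-0.58  1.   -0.19]
86 6.27 [531.2 123.8  86. ] F [ 0.42 -0.7  -0.42]
84 6.63 [531.2 123.8  84. ] F [ 0.05  2.   -0.43]
82 7.0 [531.2 123.8  82. ] F [ 0.38 -0.5   0.24]
80 7.37 [531.2 123.8  80. ] F [ 0.42 -0.48  0.29]
78 7.73 [531.2 123.7  78. ] F [ 0.29  0.44 -0.14]
77 8.1 [531.2 123.8  77. ] F [-0.48  0.75 -1.26]
76.5 8.47 [531.2 123.8  76.5] F [-0.44 -0.42 -0.47]
```

No force at all, so the tip may be beside the head or the heights may be off. I look before going further.

```bash
python3 - <<'E'
from h import *
im=get_image("scene");c=im["color"][125:225,190:290]
t=get_image("top")["color"][170:250,165:245]
f=lambda c:cv2.resize(cv2.cvtColor(c,cv2.COLOR_RGB2BGR),(400,400),interpolation=cv2.INTER_CUBIC)
cv2.imwrite("pics/low2.png",np.hstack([f(c),f(t)]));st();print(current_torque(),current_width())
def proj(im,P):
    T=np.linalg.inv(im["world_from_camera"]);q=T[:3,:3]@P+T[:3,3]
    K=np.array([[im["fx"],0,im["cx"]],[0,im["fy"],im["cy"]],[0,0,1]])
    return cv2.projectPoints(q[None],np.zeros(3),np.zeros(3),K,np.array([im["k1"],0,0,0,0]))[0].ravel()
print((proj(im,current_ee_pos())-[190,125])*4,(proj(im,np.array([*AX,64]))-[190,125])*4)
E
```

```text
8.57 [531.3 123.8  76.5] F [0.07 0.63 0.1 ]
[-0.03629092  0.11729347 -0.00040701] 0.5462320588233914
[162.99348959 238.65209862] [264.76644308 247.31212363]
```

View pics/low2.png

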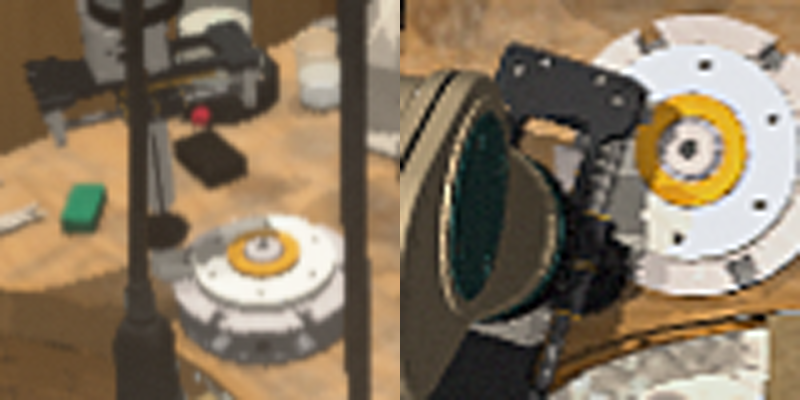

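The fingertip ends at about (163,212), but the TCP projects to (163,238), so the two disagree by about 6 px. I overlay the computed tool axis on both views to find out which is wrong.

```bash
cat >> h.py <<'E'
def proj(im,P):
    T=np.linalg.inv(im["world_from_camera"]);q=T[:3,:3]@np.asarray(P,float)+T[:3,3]
    K=np.array([[im["fx"],0,im["cx"]],[0,im["fy"],im["cy"]],[0,0,1]])
    return cv2.projectPoints(q[None],np.zeros(3),np.zeros(3),K,np.array([im["k1"],0,0,0,0]))[0].ravel()
E
python3 - <<'E'
from h import *
R=cv2.Rodrigues(np.array(current_ee_rot()))[0];print(R.round(3))
servo_line(pose(0,130)[0],velocity=100);hold(.3);st()
p=np.array(current_ee_pos());out=[]
for n,(x,y) in(("scene",(190,115)),("top",(150,160))):
    im=get_image(n);c=cv2.cvtColor(im["color"][y:y+80,x:x+80],cv2.COLOR_RGB2BGR)
    c=cv2.resize(c,(400,400),interpolation=cv2.INTER_CUBIC)
    for h in(0,20,60,97):
        u=((proj(im,p-R[:,2]*h)-[x,y]+.5)*5).astype(int);cv2.circle(c,u.tolist(),3,(0,0,255),-1)
    for P in([532.4,122.9,89],):
        u=((proj(im,P)-[x,y]+.5)*5).astype(int);cv2.circle(c,u.tolist(),3,(255,0,255),-1)
    out.append(c)
cv2.imwrite("pics/ov.png",np.hstack(out))
E
```

```text
[[ 0.292  0.956  0.   ]
 [ 0.956 -0.292  0.   ]
 [ 0.     0.    -1.   ]]
 9.55 [530.9 123.7 129.5] F [-0.82 -0.31 -0.34]
```

View pics/ov.png

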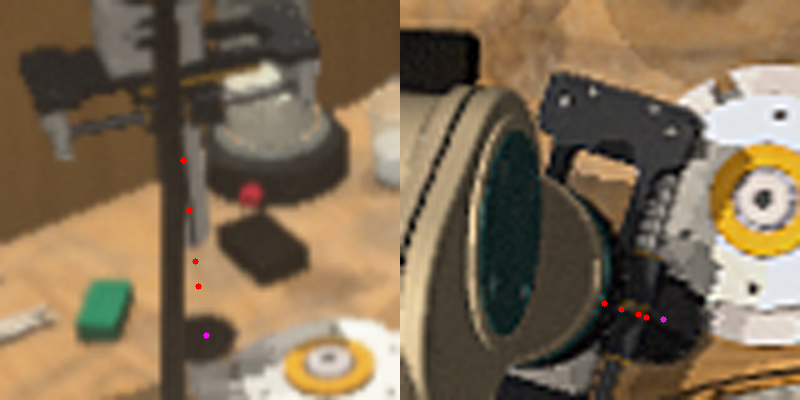

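The scene view puts the whole gripper about 8 px, or 22 mm, above its reported place. In the top view the shift lies along the vertical-parallax line, so the tool really is higher than reported and not off to the side. The head would have been touched at 86 if the readings were right. That makes a guarded descent safe, and I expect contact near a reported z of 64.

```bash
cat >> h.py <<'E'
def fz(n=4):
    v=[]
    for _ in range(n): hold(.03);v.append(current_ft_force())
    return np.mean(v,0)
E
python3 - <<'E'
from h import *
servo_line(pose(0,78)[0],velocity=120);b=fz(6);print("bias",b.round(2))
z=78
while z>56:
    z-=2;servo_line(pose(0,z)[0],velocity=40);f=fz(3)-b;print(z,f.round(2),flush=True)
    if f[2]>2.2: break
st()
im=get_image("scene");c=im["color"][125:225,190:290]
cv2.imwrite("pics/c3.png",cv2.resize(cv2.cvtColor(c,cv2.COLOR_RGB2BGR),(500,500),interpolation=cv2.INTER_CUBIC))
E
```

```text
bias [ 0.11 -0.3   0.17]
76 [-0.91  0.29 -0.11]
74 [-0.87 -0.07 -0.19]
72 [-0.4   0.4  -0.31]
70 [-0.24  0.33 -0.37]
68 [-0.55  0.5  -0.42]
66 [-0.4   0.32 -0.3 ]
64 [0.4  0.14 0.22]
62 [ 0.15  0.07 -0.13]
60 [-0.    0.07 -0.  ]
58 [-0.19  0.45 -0.  ]
56 [0.18 0.17 0.18]
 14.28 [531.2 123.8  56. ] F [ 0.16 -0.56  0.26]
```

View pics/c3.png

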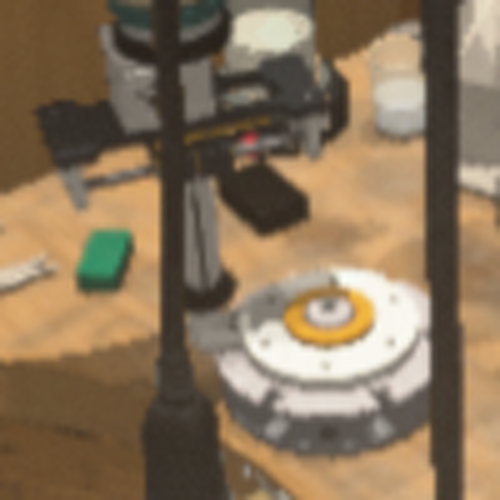

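The fingertip at (205,297) now sits in front of the black head, at its centre (212,290), so the vertical-offset explanation holds. From the image rate of about 0.29 px/mm the offset is nearer 29 mm, and contact should come any moment. I continue with both the force and the joint torques watched.

```bash
python3 - <<'E'
from h import *
b=fz(3);t0=np.array(current_joint_torque());z=56
while z>44:
    z-=1;servo_line(pose(0,z)[0],velocity=40);f=fz(2)-b;print(z,f.round(2),(np.array(current_joint_torque())-t0).round(2)[[1,3,5]],np.round(current_ee_pos()[2],1),flush=True)
    if f[2]>4.5: break
E
```

```text
55 [-0.19  0.93  0.19] [-0.04  0.05  0.  ] 55.0
54 [-0.24  0.67  0.17] [-0.08  0.09  0.  ] 54.0
53 [ 0.44 -0.02 -0.46] [-0.12  0.13  0.  ] 53.0
52 [0.52 0.18 0.56] [-0.16  0.17  0.  ] 52.0
51 [0.41 0.18 0.04] [-0.21  0.2  -0.  ] 51.0
50 [-0.06  0.08  3.7 ] [ 1.33  0.45 -0.25] 50.2
49 [-0.29  0.03  3.44] [ 1.56  0.66 -0.24] 49.1
48 [-0.53  0.63  4.61] [ 1.82  0.86 -0.24] 48.1
```

Contact at a reported z of about 50.5 with a 3.5 N spring onset is the dish floor. I press on to about 9.8 mm and then sweep the arc.

```bash
python3 - <<'E'
from h import *
b=np.zeros(3);z=48
for z in(46,44,42.5,41.5,40.7):
    servo_line(pose(0,z)[0],velocity=40);f=fz(2);print(z,f.round(2),np.round(current_ee_pos()[2],1),flush=True)
    if f[2]>11: break
hold(.15)
for d in np.arange(5,61,5):
    servo_line(*pose(np.deg2rad(d),z),velocity=60);print(d,np.round(current_ee_pos(),1),np.round(current_ft_force(),1),flush=True)
hold(.2);st()
im=get_image("top");c=im["color"][165:245,180:260];s=get_image("scene")["color"][145:225,205:285]
g=lambda c:cv2.resize(cv2.cvtColor(c,cv2.COLOR_RGB2BGR),(400,400),interpolation=cv2.INTER_CUBIC)
cv2.imwrite("pics/c4.png",np.hstack([g(c),g(s)]))
E
```

```text
46 [-0.83 -0.03  5.04] 46.1
44 [-0.25  0.92  5.96] 44.2
42.5 [-1.17  0.72  7.17] 42.8
41.5 [-1.59  0.45  8.05] 41.9
40.7 [-0.73  0.39  7.57] 41.1
5 [527.1 117.5  41.2] [-1.2 -0.1  7.2]
10 [523.5 110.8  41.2] [-1.5  1.   7.1]
15 [520.4 103.8  41.2] [-1.1 -0.5  6.9]
20 [518.1  96.6  41.2] [-1.1 -0.1  8.4]
25 [516.3  89.3  41.2] [-0.6 -0.1  8. ]
30 [515.3  81.8  41.2] [-0.6 -0.2  7.9]
35 [514.9  74.3  41.2] [-1.   0.5  7.8]
40 [515.1  66.8  41.2] [-0.4  0.2  7.3]
45 [516.   59.3  41.3] [ 0.  -0.3  7.4]
50 [517.6  51.9  41.3] [0.1 0.  7.8]
55 [519.9  44.7  41.3] [-0.6  0.4  7.7]
60 [522.7  37.8  41.4] [-0.  -0.1  7.9]
 22.2 [522.6  38.   41.3] F [ 0.44 -1.17  7.3 ]
```

View pics/c4.png

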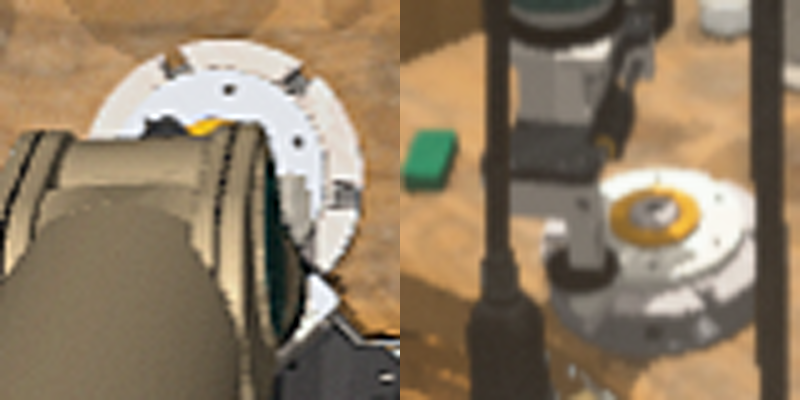

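The table followed: the head is now at scene crop (582,270) with the fingertips near its middle. I lift slowly and watch where the spring force ends. If it is locked, contact should last up to about z 50; if not, it ends near 44.

```bash
python3 - <<'E'
from h import *
D=np.deg2rad(60)
for z in(44.5,46,47.5,49,50.5,52):
    servo_line(pose(D,z)[0],velocity=40);print(z,fz(4).round(2),flush=True)
st()
E
```

```text
44.5 [ 0.69 -0.2   5.84]
46 [ 0.75 -0.06  5.55]
47.5 [1.88 0.47 4.62]
49 [3.04 0.44 3.91]
50.5 [1.86 0.73 3.08]
52 [-0.21  0.44  0.03]
 24.6 [520.1  38.1  51.6] F [ 0.61  0.72 -0.33]
```

The spring force held until z 50.5, so the plunger rose fully and is in the notch. I back off and verify.

```bash
python3 - <<'E'
from h import *
D=np.deg2rad(60)
servo_line(pose(D,150)[0],velocity=150)
move_pose([440,330,200],pose(D,200)[1]);hold(.3);st()
im=get_image("top");c=im["color"];hsv=cv2.cvtColor(c,cv2.COLOR_RGB2HSV)
for a,bb,ctr in blobs(im,hsv[...,2]<75,(218,208,252,244)): 
    P=onz(im,ctr,88)[:2];d=P-AX;print("black",a,bb,P.round(1),"r",np.hypot(*d).round(1),"turned deg",np.rad2deg((np.arctan2(d[1],d[0])-TH0)%(2*np.pi)).round(1))
m=(hsv[...,0]>15)&(hsv[...,0]<32)&(hsv[...,1]>120)&(hsv[...,2]>130)
for a,bb,ctr in blobs(im,m,(209,186,237,214)): print("brass",a,bb,onz(im,ctr,62).round(1))
cv2.imwrite("pics/end.png",cv2.resize(cv2.cvtColor(c[130:270,80:280],cv2.COLOR_RGB2BGR),(800,560),interpolation=cv2.INTER_CUBIC))
E
```

```text
26.88 [440.6 329.  199.9] F [-1.13 -0.05 -0.02]
black 249 [224, 219, 19, 18] [520.7  39.3] r 86.1 turned deg 59.3
brass 252 [212, 189, 22, 22] [600.2  72.   62. ]
```

View pics/end.png

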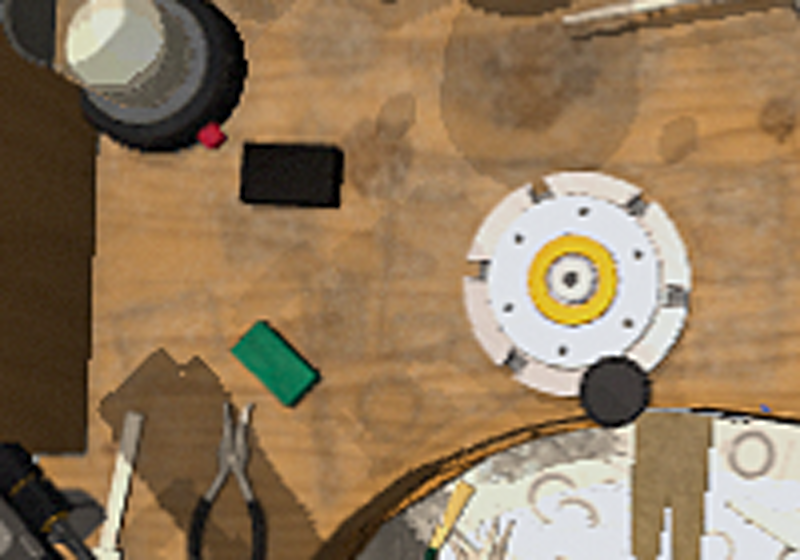

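The plunger head, at (615,390), now sits over the next counterclockwise notch. The old notch at (515,360) is free, the ring is still centred, and the neighbouring things are in place. The arm is clear.

```bash
python3 -c "
from plant import *
close_job();print(current_time())"
```

```text
the job is handed in; nothing more can be done
the job is handed in; nothing more can be done
```

I pressed the plunger about 9.4 mm with closed fingers, swung it 60° counterclockwise along the arc, let it spring up in the next notch, backed the arm clear and handed the job in. The robot's clock read about 27 s of the 38 s allowed.

**Last checks:**
- **Table angle:** the camera shows 59.3° turned, with the head 86.1 mm from the axis. That agrees with 60° within the camera calibration of about 2 mm.
- **Plunger:** its spring force lasted until the starting contact height, so it rose fully and locked.
- **Ring:** its centre is within 0.4 mm of where it was, seen from above. I did not measure its tilt or height.
- **Things beside the work:** the wax block, charcoal block and pliers with black handles look unmoved in the last picture. The plaster block and the grey pliers were outside that crop, and I did not check them, but the arm never went near that side.

**What disagreed:** the fingertips touched the head at a reported z of about 50 mm instead of 86 mm, so the tip was about 35 mm higher than the readings said. The scene camera showed the same upward shift, by my estimate 22–29 mm. I did not find the cause, so I set the height by touch and spring force instead. Because of this offset, the reported height put the grasp point below the level of the no-pinch rule. The contact and the pictures show the closed fingertips resting on top of the dish, so I believe the rule was kept.

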